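# Orbital shaker: four clicks faster, then start

### The arm

A 6-joint arm with a two-finger parallel gripper is mounted at the origin on the work surface. World frame = base frame: x ahead of the robot, y to its left, z up, the work surface at z = 0. Lengths are in mm, angles in rad, forces in N, time in s.
With the tool pointing down it reaches from about 150 to 775 mm from the base axis. Payload 6.1 kg.
Tool frame: the origin (TCP) lies at the very end of the fingers, on their centre line; the grasp point (between the pads) lies 19 mm behind it; x points along the fingers, y is the direction in which the jaws open and shut, and the axes are right-handed (so a half turn about x gives the same grasp; the last joint's range is limited). The gripper opens to 85 mm and grips with 20 to 120 N. Pads are 22 mm wide; open, the fingers measure 114 mm over their backs; the gripper's body (76 mm by 85 mm) begins 54 mm behind the grasp point. The pads swing forward as they close: fully open they stand 13 mm farther back than shut.
Start: joints at [1.311, 0.126, -0.04, 1.405, 0, 1.571], TCP at [134.86, 507.367, 231.295] pointing down, gripper open.
Joint ranges: [-2.72, 2.72], [-0.95, 1.95], [-1.27, 1.35], [-1.78, 2.02], [-1.46, 1.47], [-3.14, 3.14]. Speed limits (rad/s): [2.39, 2.39, 3.01, 3.14, 3.14, 3.14].

### API

Orientations are given as a unit quaternion [w, x, y, z].
In Python, from workcell import robot gives the robot as it stands.
- The arm moves only by the shell command python3 -m crank 'ROWS'. ROWS is text: rows parted by semicolons, each of 5 numbers parted by spaces: the shift along the tool's x, y, z in m, then the turn about the tool's x in rad, then the gripper's target within -1 to 1 (shut at 1, half-way at 0, fully open at -1). A call has 1 to 10 rows; each row is the pose to reach, as a shift and turn from the pose commanded when the call began, along the tool's axes at that moment; what a row does not reach only later rows make up. A row lasts 1/10 s, in which the tool goes at most 50 mm and 8.59 degrees, less where a joint would pass 70% of its speed; a pose out of reach is approached as far as the arm can. A call with a gripper value outside its range is refused whole. The fingers move at their own pace and stop on an object; the grip force is fixed at half the most. Time passes only in rows, so rows that repeat a pose let the fingers close. It gives the time, the measured TCP pose, the force and the opening at its end, in the units of the state.
- robot.observe(): the state, without advancing time (a new reading comes with each control period).
- robot.read_camera(name): name is "scene" or "top" or "wrist"; returns (picture, depth): 384x512x3 uint8, red, green, blue; 384x512 float32, mm along the optical axis (not along the pixel's ray), 0 where there is no reading.
- robot.camera_model(name): a dict with "fovy" (degrees; the focal length in pixels is half the picture's height over the tangent of half this angle, whatever the lens; pixels are square), "cx", "cy" (the principal point, pixels), "R" (3x3) and "t" (3): a world point X has camera coordinates R X + t; the wrist camera has in their place "hand_eye" (4x4, takes a point from camera to tool coordinates, whose origin is the TCP and whose axes are the tool frame's). Camera axes: x right, y down, z forward; pixel columns grow to the right and rows downward; lengths in mm; the calibration is good to about 2 mm. A picture is of the moment at which its call begins: read the wrist's pose just before it. camera_model takes no time and is no camera call.
- robot.job_done(): hands the job in, once; it reports no verdict.
Trained networks look in the newest picture that a camera, given by its name, has taken for a name from the list of things; names that differ only in an ending like _2 or _b are one class to them, and where a whole thing is asked for, a point or a joint stands for the part that bears it (a point fixed in the world has none). Each returns a list of dicts, best first, with "p" (0 to 1); they miss things now and then, are a little off and sometimes report something else, mostly with a low value. They report only what shows in the picture. A call takes as long as a camera call. They do not tell look-alikes from the thing itself.
- robot.trace(camera, name): "mask" (384x512 bool, what is visible of it) and "extent" ([left, top, right, bottom] in pixels, round what is visible of it).
The state is a dict: "time_s": time; "qpos": joint angles; "joint_velocities": joint speeds; "effort": joint torques, N m; "ee_pos": TCP position; "tcp_rot": TCP orientation; "ft_force": force on the tool from outside, world axes, zero at the start; "wrist_torque": the same for the moment, N m; "opening": finger opening in mm.
Only numpy, scipy, OpenCV 4.12 (cv2) and the standard library are available. Lean on these libraries where they do the work, as an engineer would, in place of code of your own. Each camera call takes 0.05 s, during which the arm holds its last target.

### The job

Set the orbital shaker exactly four clicks faster: with a fingertip, push the wing of its big click-stop dial round clockwise (seen from above), without pinching the wing between the fingers, and leave the dial resting in the fourth click from where it stands now. Then press the green start key right down with a fingertip and let it come up again. Do not press the red stop key, and leave the bottles and the other things on and around the shaker where they stand.

Things in the scene. Friction and masses are not known exactly. Their poses are not given: they have to be found in the camera images.
- shaker: Fixed orbital shaker: black case 280 mm (its x) by 400 mm (its y), flat top 84 mm above the bench; origin under its centre. Its +y part carries the bottle platform (y -55 to 195 mm, mat 104 mm above the bench) with a chrome rail, 159 mm above the bench, along each x edge. Its -y part is the flat control panel: dial at x -50, y -135 mm, display, two keys; nothing there is higher than the dial
- dial (a joint): Turn of the dial, rad: 0 at the start, growing clockwise seen from above (faster). Vertical axis, endless. It rests only in clicks 20 degrees (0.349 rad) apart, one of them at 0. About 0.06 N m (some 2.5 N on the outer part of the wing) takes it over the hump halfway between clicks; then it springs on by itself, ahead of the finger, into the next click. Four clicks are 80 degrees (1.396 rad)
- dial_centre (a point): On the dial's axis, at the top of its wing, 116 mm above the bench; x axis along the wing to its marked end, z up. The dial: black disc of 72 mm diameter, face 94 mm above the bench, in an aluminium bezel (86 mm diameter, top 92 mm above the bench). A straight upright wing runs across it, 66 mm long, 12 mm thick, 22 mm high above the disc, at any angle at the start
- wing_mark (a point): Point on top of the wing at its marked end (white line along that half of the wing's top), 33 mm from the dial's axis, 116 mm above the bench; it turns with the dial. The two halves of the wing are alike but for the white line; either may be pushed, sideways, from the side that turns it clockwise
- start_key_top (a point): Centre of the top of the green start key: round, 26 mm across, 106 mm above the bench, in a grey collar of 42 mm diameter whose top is 96 mm above the bench; pressed straight down. At x 90, y -102 mm from the shaker's origin
- start_key (a joint): How far the start key is pressed, m: 0 up, 0.006 right down (about 5 N); it springs up when released
- stop_key_top (a point): Centre of the top of the red stop key, alike, 64 mm beside the green one on its -y side in the shaker's frame. Not to be pressed
- stop_key (a joint): How far the stop key is pressed, m: 0 up, 0.006 right down
- bottle_a: Glass screw bottle with blue cap, 70 mm diameter, 142 mm high, loose on the shaker's platform; origin at the centre of its underside
- bottle_b: Another such bottle, 70 mm diameter, 142 mm high, loose on the platform; origin at the centre of its underside
- bottle_c: Smaller glass bottle with blue cap, 58 mm diameter, 108 mm high, loose on the platform; origin at the centre of its underside
- flask: Conical glass flask with blue cap, 82 mm diameter at the foot, 134 mm high, loose on the platform; origin at the centre of its underside
- amber: Small amber glass jar with black lid, 42 mm diameter, 68 mm high, loose on the bench beside the control panel; origin at the centre of its underside
- beaker: Empty glass beaker, 60 mm diameter, 75 mm high, loose on the bench beside the control panel; origin at the centre of its underside
- tip_box: Blue pipette-tip box with clear lid, 82 by 120 mm, 64 mm high, loose on the bench to the robot's right; origin at the centre of its underside
There are look-alikes about, which are no part of the job. What is shaped like the beaker but purple is not meant. Leave any brown look-alike of the tip_box alone.

How it is judged (in metres and radians):
On the way, in this order (a step that is already met when the one before it is completed fails the run):
1. the dial rests in the fourth click clockwise from its start, let go (value of joint dial between 1.306 and 1.486 rad and velocity of joint dial between -0.2 and 0.2 rad/s and contact force between dial and the fingers below 0.1 N), for 0.2 s.
2. the green start key is pressed right down (value of joint start_key above 0.0045 m), for 0.05 s.
At the end, for the whole second after the job is handed in: The dial rests in the fourth click clockwise from its start (1.396 rad, within 0.09), both keys are up, and all the bottles, the flask, the jar, the beaker and the tip box stand upright within 20 mm of where they were (value of joint dial between 1.306 and 1.486 rad and value of joint each of start_key, stop_key below 0.001 m and distance of each of bottle_a, bottle_b, bottle_c, flask, amber, beaker, tip_box from where it was at the start of the episode below 0.02 m and angle between each of bottle_a, bottle_b, bottle_c, flask, amber, beaker, tip_box's own z axis and vertical below 0.15 rad and linear speed of each of bottle_a, bottle_b, bottle_c, flask, amber, beaker, tip_box below 0.02 m/s); the robot touches nothing.
It fails at once if the wing is pinched: fingers press on both of its cheeks at once (over 1 N each) (contact force between each of dial_c2, dial_c3 and the fingers above 1 N).
It fails at once if the start key is pressed (over 2.5 mm) while the dial is not in the fourth click (value of joint start_key above 0.0025 m and not (value of joint dial between 1.306 and 1.486 rad)).
It fails at once if the red stop key is pressed (over 2.5 mm) (value of joint stop_key above 0.0025 m).
It fails at once if a bottle, the flask, the jar, the beaker or the tip box is shifted or lifted by more than 20 mm (distance of any of bottle_a, bottle_b, bottle_c, flask, amber, beaker, tip_box from where it was at the start of the episode above 0.02 m).
It also fails if it takes over 51 s, if anything falls off the work surface, if the arm or the gripper's body presses on something with over 40 N, if the wrist force passes 120 N, or if a joint passes its speed limit or range.

## Working session

There is one attempt and no reset: what is moved stays moved. The work goes in short steps, Python scripts to look and compute and a shell command to move; the robot and the scene stay as the last step left them, time stands still between calls to the robot, and variables do not carry over. Pictures are saved under pics/ and viewed, and the job is handed in when it is done.

```bash
ls; mkdir -p pics; cat > h.py <<'E'
import numpy as np, cv2
from workcell import robot
def save(n,im): cv2.imwrite('pics/'+n+'.png',cv2.cvtColor(im,cv2.COLOR_RGB2BGR))
def cam(name):
    m=robot.camera_model(name); f=192/np.tan(np.radians(m['fovy'])/2); return m,f
E
python3 - <<'E'
from h import *
s=robot.observe(); print(s)
for n in ['scene','top','wrist']:
    im,d=robot.read_camera(n); save(n+'0',im); np.save('pics/'+n+'0d.npy',d); np.save('pics/'+n+'0.npy',im)
    print(n,robot.camera_model(n))
E
```

```text
pics
{'time_s': 0.0, 'qpos': array([ 1.31096760e+00,  1.26419666e-01, -4.06330139e-02,  1.40537242e+00,
        3.21463288e-05,  1.57081548e+00]), 'joint_velocities': array([ 0.00081408,  0.0003339 ,  0.00084711,  0.00011755, -0.00068491,
       -0.00160894]), 'effort': array([ 3.56662858e-04, -4.35912609e+01,  3.52924240e+01,  1.72062556e-02,
       -9.93857634e-05,  1.19505046e-05]), 'ee_pos': array([134.76755204, 506.99034661, 230.49619872]), 'tcp_rot': array([ 0.70106101,  0.0910423 ,  0.70123274, -0.09218137]), 'ft_force': array([ 0.2883583 , -0.04466147, -0.35513912]), 'wrist_torque': array([ 0.06797103,  0.03235812, -0.02001269]), 'opening': 85.44560307956888}
scene {'fovy': 51.38462540426576, 'cx': 249.306194869742, 'cy': 187.2304328754951, 'R': array([[ 0.54922362,  0.83567478,  0.00103993],
       [ 0.48136604, -0.3153465 , -0.81782842],
       [-0.68311064,  0.44967127, -0.5754612 ]]), 't': array([-280.59606079, -211.84806382, 1749.98460336])}
top {'fovy': 53.70085818067789, 'cx': 254.05616256867026, 'cy': 192.0245689868492, 'R': array([[-0.02100279, -0.99958215,  0.01985996],
       [-0.99091593,  0.01817327, -0.13324924],
       [ 0.13283264, -0.02247815, -0.99088356]]), 't': array([-42.80958954, 598.86788374, 921.45135445])}
wrist {'fovy': 58.3521858524997, 'cx': 250.0650469269905, 'cy': 194.4013818674576, 'hand_eye': array([[-5.90927096e-04, -3.03151339e-01,  9.52942242e-01,
        -1.43495474e+02],
       [ 9.99999685e-01, -6.84198278e-04,  4.02449665e-04,
         2.34317435e-01],
       [ 5.29998286e-04,  9.52942180e-01,  3.03151648e-01,
        -7.70717097e+01],
       [ 0.00000000e+00,  0.00000000e+00,  0.00000000e+00,
         1.00000000e+00]])}
```

View pics/scene0.png

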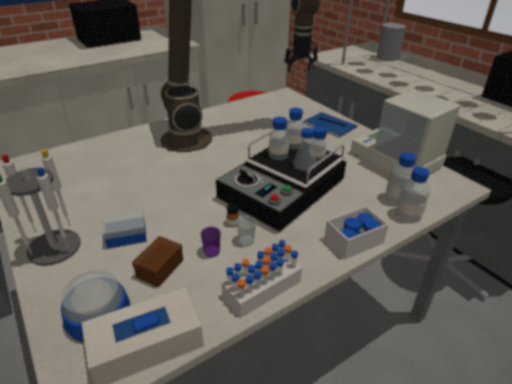

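View pics/top0.png

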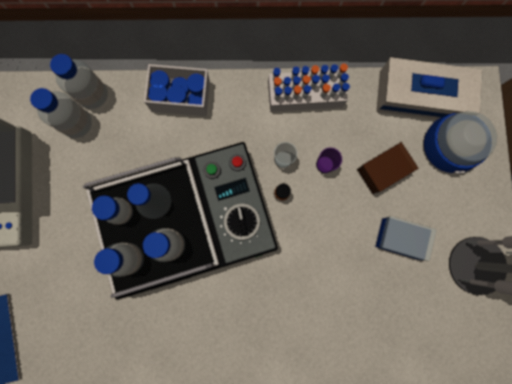

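View pics/wrist0.png

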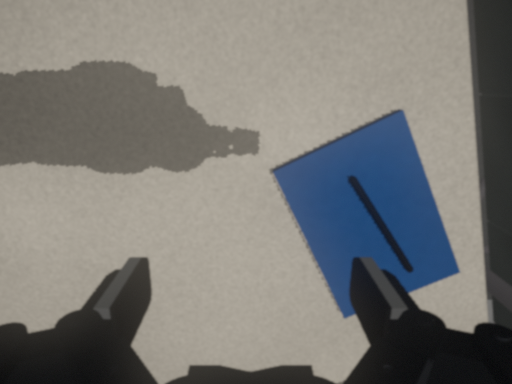

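The top view shows the shaker with its dial at about (240,221), the green key at (212,169) and the red key at (237,161). The purple look-alike beaker is at (329,160) and the brown look-alike box at (388,168). I'll take a close crop and the positions next.

```bash
cat >> h.py <<'E'
def px2w(name,u,v,z):
    m,f=cam(name); R=np.array(m['R']);t=np.array(m['t'])
    r=R.T@np.array([(u-m['cx'])/f,(v-m['cy'])/f,1]); c=-R.T@t
    return c+r*(z-c[2])/r[2]
def w2px(name,X):
    m,f=cam(name); p=np.array(m['R'])@np.array(X)+m['t']; return np.array([m['cx']+f*p[0]/p[2],m['cy']+f*p[1]/p[2]])
E
python3 - <<'E'
from h import *
im=np.load('pics/top0.npy')
c=im[140:280,180:300]; save('topcrop',cv2.resize(c,None,fx=4.2,fy=4.2,interpolation=cv2.INTER_CUBIC))
for n in ['dial','start_key_top','stop_key_top','wing_mark','shaker','amber','beaker','tip_box']:
    for r in robot.trace('top',n)[:2]:
        m=r['mask']; v,u=np.nonzero(m); print(n,r['p'],r['extent'],u.mean(),v.mean(),len(u))
print('dial',px2w('top',240,221,94),'g',px2w('top',212,169,106),'r',px2w('top',237,161,106))
E
```

```text
start_key_top 0.45 [273.1, 185.2, 292.7, 200.0] 282.3663003663004 192.12454212454213 273
wing_mark 0.76 [224.3, 204.8, 252.0, 235.1] 241.61861861861863 221.44444444444446 666
wing_mark 0.34 [143.9, 230.6, 184.9, 263.5] 164.39981096408317 245.093572778828 1058
shaker 0.69 [83.4, 145.4, 278.1, 298.2] 187.62521470285125 216.47585022329096 14555
shaker 0.48 [146.2, 230.7, 184.0, 262.4] 164.30547818013 244.99442896935932 1077
amber 0.53 [275.3, 187.4, 293.0, 201.1] 282.4274193548387 192.29032258064515 248
beaker 0.67 [274.7, 142.9, 297.1, 167.7] 284.6 154.91489361702128 470
beaker 0.61 [315.1, 153.6, 344.2, 171.4] 329.177734375 160.296875 512
tip_box 0.85 [358.5, 144.3, 419.0, 190.5] 387.89787485242033 168.75974025974025 1694
tip_box 0.56 [375.2, 215.0, 438.9, 259.8] 405.9493136219641 238.3495248152059 1894
dial [522.13444788 -18.63246453  94.        ] g [646.15493413  45.6786206  106.        ] r [664.5575864  -13.96827756 106.        ]
```

View pics/topcrop.png

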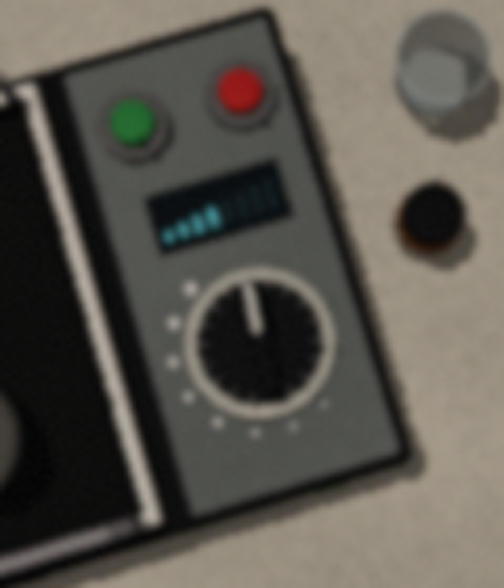

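```bash
cat >> h.py <<'E'
from scipy.spatial.transform import Rotation as Ro
def pose():
    s=robot.observe(); q=s['tcp_rot']; return s,Ro.from_quat([q[1],q[2],q[3],q[0]]).as_matrix(),np.array(s['ee_pos'])
def delta(target):
    s,R,p=pose(); return R.T@(np.array(target)-p)/1000
E
python3 - <<'E'
from h import *
s,R,p=pose(); print(R.round(3))
print('up',R.T@[0,0,.11], delta([440,-10,340]))
print('dial',px2w('top',241.5,221.05,92),'g',px2w('top',211.05,168.4,106),'r',px2w('top',236.8,161.5,106))
for n in ['bottle_a','bottle_c','flask']:
    for r in robot.trace('top',n)[:4]:
        print(n,r['p'],r['extent'])
E
```

```text
[[-0.     0.257  0.966]
 [-0.     0.966 -0.257]
 [-1.    -0.     0.   ]]
up [-1.10000000e-01 -7.52432249e-06  4.45063718e-07] [-0.10868539 -0.42157033  0.42781916]
dial [522.06086409 -22.15613509  92.        ] g [647.64415639  47.92240879 106.        ] r [663.34867694 -13.47325121 106.        ]
bottle_a 0.96 [88.1, 194.5, 136.0, 224.5]
bottle_a 0.72 [143.3, 231.7, 184.0, 263.1]
bottle_c 0.96 [88.1, 194.5, 136.0, 224.5]
bottle_c 0.72 [143.3, 231.7, 184.0, 263.1]
flask 0.66 [125.4, 181.7, 172.6, 220.2]
```

```bash
python3 -m crank '-0.05 0 0 0 1; -0.1 0 0 0 1; -0.1 -0.376 0.54 0 1; -0.1 -0.376 0.54 0 1; -0.1 -0.376 0.54 0 1; -0.1 -0.376 0.54 0 1; -0.1 -0.376 0.54 0 1; -0.1 -0.376 0.54 0 1; -0.1 -0.376 0.54 0 1; -0.1 -0.376 0.54 0 1'; python3 -c "
from h import *
print(delta([560,5,260]), robot.observe()['qpos'])"
```

```text
time_s: 1.7
ee_pos: [394.3, 200.3, 331.6]
tcp_rot: [0.701, 0.092, 0.701, -0.091]
ft_force: [0.2, 0.7, 0.2]
opening: -0.1
[ 0.07166326 -0.14626945  0.21029288] [ 4.70069707e-01 -1.02305494e-02  3.59467032e-02  1.61600080e+00
  7.56072308e-05  7.29780611e-01]
```

```bash
python3 -m crank '0 -0.146 0.21 0 1; 0 -0.146 0.21 0 1; 0 -0.146 0.21 0 1; 0 -0.146 0.21 0 1; 0 -0.146 0.21 0 1; 0.07 -0.146 0.21 0 1; 0.07 -0.146 0.21 0 1; 0.07 -0.146 0.21 0 1; 0.07 -0.146 0.21 0 1'; python3 -c "
from h import *
import pickle
s,R,p=pose(); print(s['qpos'],s['joint_velocities'].round(3),p)
im,d=robot.read_camera('wrist'); save('wrist1',im); np.savez('w1.npz',im=im,d=d,R=R,p=p)
for n in ['dial','wing_mark','start_key_top','stop_key_top']:
  for r in robot.trace('wrist',n)[:2]:
    v,u=np.nonzero(r['mask']); print(n,r['p'],r['extent'],u.mean(),v.mean())
"
```

```text
time_s: 2.6
ee_pos: [558.6, 7.2, 261.9]
tcp_rot: [0.701, 0.092, 0.701, -0.092]
ft_force: [-0.4, 0.1, -0.2]
opening: -0.1
[1.27870621e-02 1.93665610e-01 1.07654411e-01 1.48501430e+00
 5.59229736e-05 2.72539049e-01] [ 0.008 -0.021  0.037  0.005  0.002 -0.002] [558.62529081   7.1600922  261.90092877]
dial 0.81 [169.9, 104.4, 250.9, 182.3] 209.6127501547349 141.22942025995462
wing_mark 0.97 [167.8, 105.0, 248.2, 181.3] 209.3347621963666 141.06919779546845
start_key_top 0.58 [301.4, 235.5, 328.4, 264.1] 314.7685664939551 248.78411053540586
start_key_top 0.53 [118.8, 194.3, 169.3, 248.4] 147.0033783783784 221.58445945945945
```

View pics/wrist1.png

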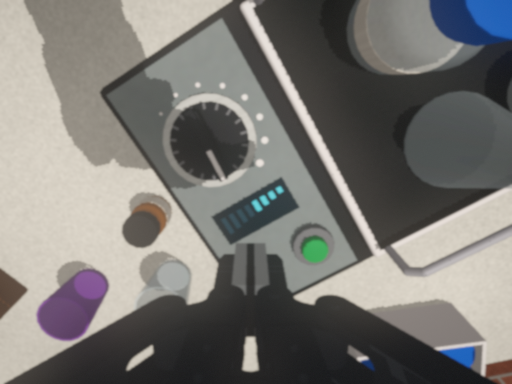

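The wrist view shows the dial at about (210,138), its white mark running from (208,152) to (225,180), and the green key at (314,249). The fingers hide the red key. I'll fit these now.

```bash
cat >> h.py <<'E'
def wpx(u,v,z,R,p):
    m,f=cam('wrist'); H=np.array(m['hand_eye'])
    o=R@H[:3,3]+p; r=R@H[:3,:3]@np.array([(u-m['cx'])/f,(v-m['cy'])/f,1])
    return o+r*(z-o[2])/r[2]
def rectify(im,R,p,z,x0,x1,y0,y1,s=4):
    # orthographic top picture: up=+x, left=+y, s px per mm
    X=np.arange(x1,x0,-1/s); Y=np.arange(y1,y0,-1/s)
    m,f=cam('wrist'); H=np.array(m['hand_eye'])
    YY,XX=np.meshgrid(Y,X); P=np.stack([XX,YY,np.full_like(XX,z)],-1)
    C=((P-p)@R-H[:3,3])@H[:3,:3]
    mu=(m['cx']+f*C[...,0]/C[...,2]).astype(np.float32); mv=(m['cy']+f*C[...,1]/C[...,2]).astype(np.float32)
    return cv2.remap(im,mu,mv,cv2.INTER_LINEAR)
E
python3 - <<'E'
from h import *
w=np.load('w1.npz'); im,R,p,d=w['im'],w['R'],w['p'],w['d']
print('g',wpx(314.5,248.5,106,R,p))
for z,n in [(92,'bez'),(116,'wing')]:
    a=rectify(im,R,p,z,470,570,-80,40,5); 
    for k in range(0,12): a[:, k*50]=(255,255,0)
    for k in range(0,10): a[k*50]=(255,255,0)
    save('rect_'+n,a)
a=rectify(im,R,p,106,600,700,-40,80,4); save('rect_g',a)
g=a.astype(int); m=(g[...,1]>g[...,0]+50)&(g[...,1]>g[...,2]+30); v,u=np.nonzero(m)
print('green blob',700-v.mean()/4,80-u.mean()/4, (v.max()-v.min())/4,(u.max()-u.min())/4)
a=rectify(im,R,p,92,470,570,-80,40,5)
gr=cv2.cvtColor(a,cv2.COLOR_RGB2GRAY)
c=cv2.HoughCircles(cv2.GaussianBlur(gr,(5,5),0),cv2.HOUGH_GRADIENT,1,100,param1=100,param2=25,minRadius=160,maxRadius=230)
print([(570-b[1]/5,40-b[0]/5,b[2]/5) for b in c[0]])
# depth
print('depth',d[120,175],d[145,210],d[170,217])
E
```

```text
g [644.96699375  48.68344892 106.        ]
green blob 646.6951694705591 48.60758906481939 25.75 24.25Traceback (most recent call last):
  File "<stdin>", line 15, in <module>
TypeError: 'NoneType' object is not subscriptable
```

View pics/rect_bez.png

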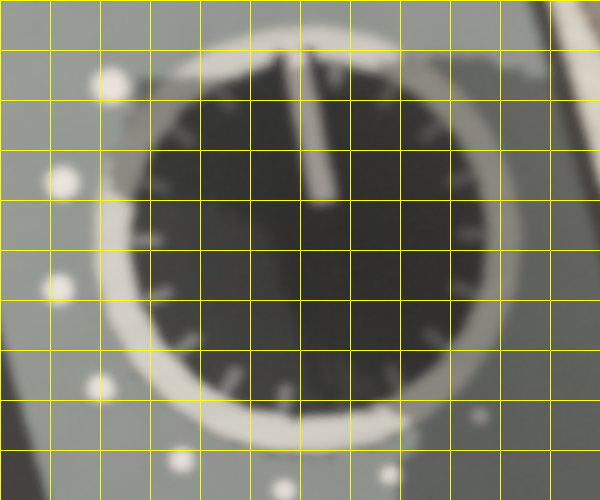

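View pics/rect_wing.png

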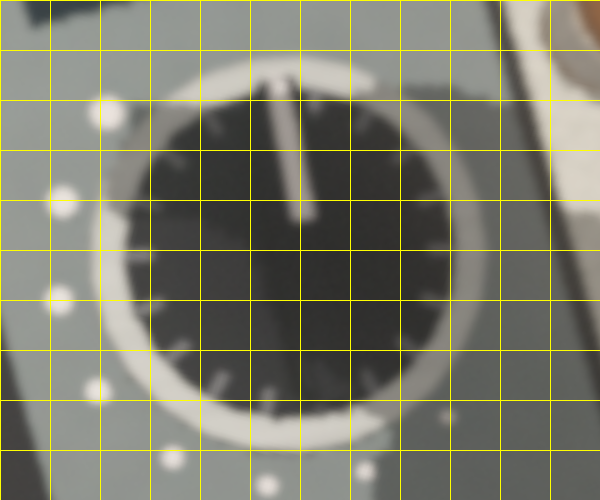

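```bash
python3 - <<'E'
from h import *
w=np.load('w1.npz'); im,R,p,d=w['im'],w['R'],w['p'],w['d']
m,f=cam('wrist'); H=np.array(m['hand_eye']); Hi=np.linalg.inv(H)
a=cv2.resize(im[220:380,180:320],None,fx=5,fy=5,interpolation=cv2.INTER_CUBIC)[:600]
a=np.clip(a.astype(int)*2,0,255).astype(np.uint8)
for X,c in [((0,0,0),(255,0,0)),((0,0,-11),(255,255,0)),((0,0,11),(0,255,0)),((-15,0,-11),(0,255,255))]:
    for y in (-10,-5,0,5,10):
        q=Hi@np.array([X[0],y,X[2],1]); u=m['cx']+f*q[0]/q[2]; v=m['cy']+f*q[1]/q[2]
        cv2.circle(a,(int((u-180)*5),int((v-220)*5)),4,c,-1)
save('tipcrop',a)
E
```

```text
(no output)
```

View pics/tipcrop.png

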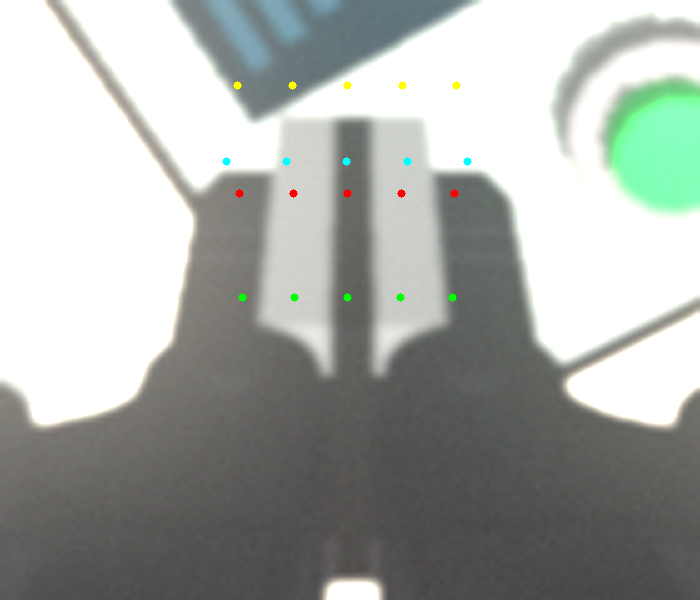

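```bash
python3 - <<'E'
from h import *
w=np.load('w1.npz'); d=w['d']
m,f=cam('wrist'); H=np.array(m['hand_eye'])
for u in (223,227,240,244,258):
  for v in range(242,290,5):
    z=float(d[v,u]); q=H@[(u-m['cx'])/f*z,(v-m['cy'])/f*z,z,1]; print(u,v,round(z),q[:3].round(1))
E
```

```text
223 242 351 [176.2 -27.3  75.6]
223 247 353 [176.7 -27.5  81.4]
223 252 355 [177.2 -27.6  87.4]
223 257 149 [ -9.9 -11.4  -6.2]
223 262 144 [-14.9 -11.1  -6.5]
223 267 140 [-18.8 -10.8  -6.3]
223 272 135 [-23.8 -10.4  -7. ]
223 277 134 [-25.9 -10.2  -6. ]
223 282 128 [-31.1  -9.8  -7. ]
223 287 114 [-44.6  -8.7 -13.5]
227 242 350 [175.2 -23.1  75.1]
227 247 352 [175.2 -23.2  80.7]
227 252 355 [176.6 -23.5  87.1]
227 257 148 [-10.2  -9.7  -6.3]
227 262 144 [-14.9  -9.4  -6.5]
227 267 141 [-18.5  -9.2  -6.1]
227 272 137 [-22.6  -8.9  -6.2]
227 277 133 [-26.4  -8.7  -6.3]
227 282 129 [-30.3  -8.4  -6.5]
227 287 114 [-44.3  -7.4 -13.3]
240 242 351 [176.5  -9.9  75.7]
240 247 148 [ -9.2  -4.1 -10.6]
240 252 144 [-13.5  -3.9 -10.4]
240 257 140 [-18.2  -3.8 -10.5]
240 262 136 [-22.2  -3.7 -10.5]
240 267 132 [-26.2  -3.6 -10.5]
240 272 128 [-30.3  -3.5 -10.8]
240 277 125 [-33.5  -3.4 -10.6]
240 282 123 [-35.7  -3.3  -9.9]
240 287 120 [-38.5  -3.3  -9.6]
244 242 352 [177.   -5.9  76. ]
244 247 148 [ -8.9  -2.3 -10.4]
244 252 144 [-13.8  -2.3 -10.6]
244 257 141 [-17.2  -2.2 -10. ]
244 262 136 [-22.2  -2.1 -10.5]
244 267 133 [-25.5  -2.1 -10.1]
244 272 128 [-30.1  -2.  -10.7]
244 277 126 [-32.7  -2.  -10.1]
244 282 122 [-36.4  -1.9 -10.3]
244 287 120 [-38.8  -1.9  -9.8]
258 242 353 [178.1   8.5  76.5]
258 247 149 [ -8.2   3.7 -10.1]
258 252 144 [-13.8   3.6 -10.6]
258 257 140 [-18.1   3.5 -10.5]
258 262 137 [-21.4   3.4 -10. ]
258 267 132 [-26.    3.3 -10.4]
258 272 128 [-30.3   3.2 -10.7]
258 277 125 [-33.8   3.1 -10.7]
258 282 120 [-38.2   3.  -11.4]
258 287 121 [-38.2   3.1  -9.4]
```

```bash
python3 -m crank '0.06 0.001 -0.018 -0.15 1; 0.12 0.001 -0.018 -0.3 1; 0.12 0.001 -0.018 -0.46 1; 0.12 0.001 -0.018 -0.46 1; 0.12 0.001 -0.018 -0.46 1; 0.12 0.001 -0.018 -0.46 1'; cat > st.py <<'E'
from h import *
import sys
C=np.array([522.2,-21.6])
s,R,p=pose()
ay=np.degrees(np.arctan2(R[1,1],R[0,1]))
print('t',s['time_s'],'p',p.round(1),'toolY ang',round(ay,1),'F',np.array(s['ft_force']).round(2),'op',round(s['opening'],1),'q5',s['qpos'][5].round(2))
if len(sys.argv)>1:
    im,d=robot.read_camera('wrist'); save(sys.argv[1],im); np.savez('w_'+sys.argv[1]+'.npz',im=im,d=d,R=R,p=p)
    a=rectify(im,R,p,116,C[0]-50,C[0]+50,C[1]-60,C[1]+60,5)
    cv2.circle(a,(300,250),3,(255,0,0),-1); save(sys.argv[1]+'r',a)
E
python3 st.py a1
```

```text
time_s: 3.45
ee_pos: [543.2, 12.8, 143.8]
tcp_rot: [0.705, -0.07, 0.702, 0.07]
ft_force: [-0.2, -0.2, 0.2]
opening: -0.0
t 3.45 p [543.2  12.8 143.8] toolY ang 101.3 F [-0.21 -0.16  0.17] op -0.0 q5 -0.17
```

View pics/a1.png

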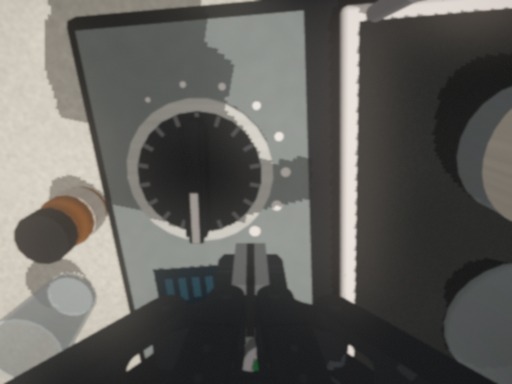

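View pics/a1r.png

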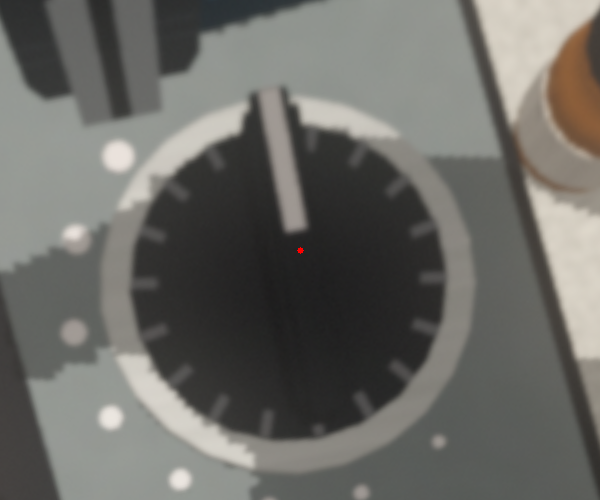

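```bash
python3 -m crank '0.02 0 -0.001 0 1; 0.042 0 -0.001 0 1; 0.042 0 -0.001 0 1; 0.042 -0.004 -0.001 0 1;  0.042 -0.007 -0.001 0 1; 0.042 -0.007 -0.001 0 1'; cat >> st.py <<'E'
# target shifts for aligned push: angles theta (deg), n offset
W0=np.radians(11.0); 
def tgt(th,r=26.,n=20.5):
    a=W0-np.radians(th); e=np.array([np.cos(a),np.sin(a)]); nn=np.array([-e[1],e[0]])
    P=np.array([*(C+r*e+n*nn),p[2]]); dl=R.T@(P-p)
    turn=np.radians(ay)-(a+np.pi/2)
    return (th,n,(dl[1:]/1000).round(4),round(turn,3))
rel=p[:2]-C; a=np.radians(ay)
print('in tool: z',round(rel@R[:2,2],1),'y',round(rel@R[:2,1],1))
for th in (0,5,10,15,20,25,30,35,40,45,50,55,60,65,70,75,78): print(*tgt(th))
E
python3 st.py a2
```

```text
time_s: 4.1
ee_pos: [543.2, 5.2, 100.8]
tcp_rot: [0.704, -0.07, 0.703, 0.07]
ft_force: [-0.2, 0.6, 0.0]
opening: 0.1
t 4.1 p [543.2   5.2 100.8] toolY ang 101.4 F [-0.23  0.58  0.01] op 0.1 q5 -0.19
in tool: z 25.9 y 22.1
0 20.5 [-0.0018  0.0003] 0.007
5 20.5 [-0.0041  0.002 ] 0.095
10 20.5 [-0.0066  0.0034] 0.182
15 20.5 [-0.0092  0.0046] 0.269
20 20.5 [-0.0119  0.0057] 0.356
25 20.5 [-0.0147  0.0064] 0.444
30 20.5 [-0.0176  0.0069] 0.531
35 20.5 [-0.0204  0.0072] 0.618
40 20.5 [-0.0233  0.0072] 0.705
45 20.5 [-0.0262  0.007 ] 0.793
50 20.5 [-0.0291  0.0065] 0.88
55 20.5 [-0.0318  0.0058] 0.967
60 20.5 [-0.0346  0.0048] 1.055
65 20.5 [-0.0372  0.0036] 1.142
70 20.5 [-0.0397  0.0022] 1.229
75 20.5 [-0.0421  0.0005] 1.316
78 20.5 [-0.0434 -0.0006] 1.369
```

View pics/a2.png

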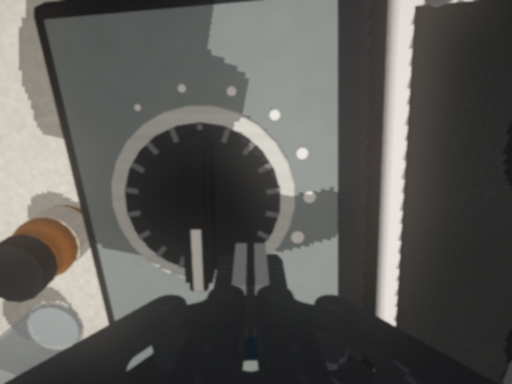

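The wrist view shows the white mark at (197,260), just left of the shut fingertips at (250,245). There is a small gap and no contact yet. Now I'll start the push, slowly.

```bash
python3 -m crank '0 -0.0018 0.0003 0.0 1; 0 -0.003 0.001 0.05 1; 0 -0.0041 0.002 0.1 1; 0 -0.0053 0.0027 0.14 1; 0 -0.0066 0.0034 0.18 1; 0 -0.0079 0.004 0.23 1; 0 -0.0092 0.0046 0.27 1; 0 -0.0092 0.0046 0.27 1; 0 -0.0092 0.0046 0.27 1';  python3 st.py a3
```

```text
time_s: 5.05
ee_pos: [548.5, -2.5, 99.4]
tcp_rot: [0.707, 0.024, 0.707, -0.024]
ft_force: [0.9, -0.8, 0.0]
opening: -0.3
t 5.05 p [548.5  -2.5  99.4] toolY ang 86.0 F [ 0.92 -0.82  0.03] op -0.3 q5 0.06
in tool: z 24.9 y 20.8
0 20.5 [ 0.0057 -0.0051] -0.261
5 20.5 [ 0.0038 -0.0029] -0.174
10 20.5 [ 0.0018 -0.0008] -0.086
15 20.5 [-0.0004  0.0011] 0.001
20 20.5 [-0.0027  0.0028] 0.088
25 20.5 [-0.0052  0.0043] 0.175
30 20.5 [-0.0078  0.0055] 0.263
35 20.5 [-0.0105  0.0065] 0.35
40 20.5 [-0.0133  0.0073] 0.437
45 20.5 [-0.0161  0.0078] 0.524
50 20.5 [-0.019   0.0081] 0.612
55 20.5 [-0.0219  0.0082] 0.699
60 20.5 [-0.0248  0.008 ] 0.786
65 20.5 [-0.0276  0.0075] 0.874
70 20.5 [-0.0304  0.0068] 0.961
75 20.5 [-0.0331  0.0058] 1.048
78 20.5 [-0.0347  0.0051] 1.1
```

View pics/a3.png

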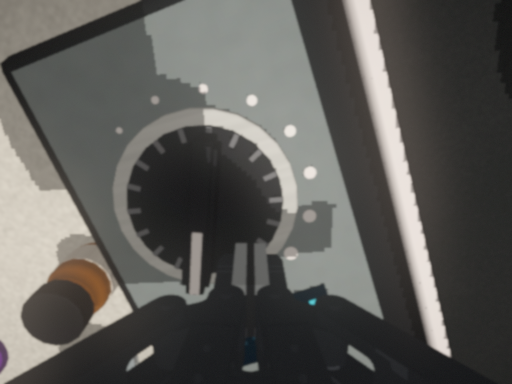

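View pics/a3r.png

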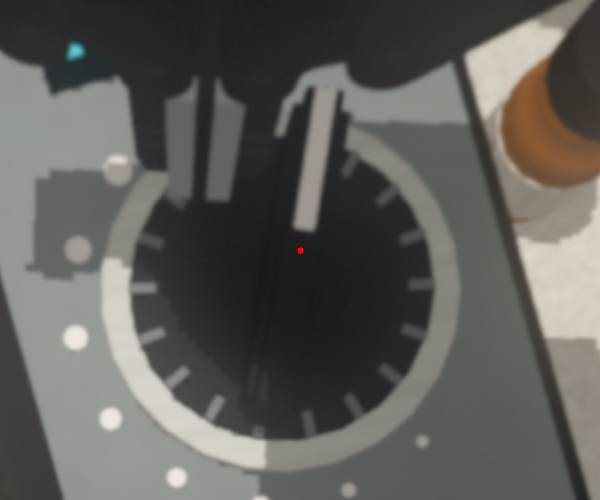

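Turning the picture to the dial's plane, the mark now runs from (305,230) to (324,88). That is about -8.5°, against about +10.5° at the start, so the dial has gone one click. I'll continue to the second.

```bash
python3 -m crank '-0.001 -0.0015 0.002 0.04 1; -0.001 -0.0027 0.0028 0.09 1; -0.001 -0.004 0.0036 0.13 1; -0.001 -0.0052 0.0043 0.175 1; -0.001 -0.0065 0.005 0.22 1; -0.001 -0.0078 0.0055 0.26 1; -0.001 -0.0092 0.006 0.305 1; -0.001 -0.0105 0.0065 0.35 1; -0.001 -0.0105 0.0065 0.35 1; -0.001 -0.0105 0.0065 0.35 1';  python3 st.py a4
```

```text
time_s: 6.1
ee_pos: [554.1, -13.4, 100.3]
tcp_rot: [0.692, 0.147, 0.692, -0.147]
ft_force: [0.2, -0.2, 0.6]
opening: -0.1
t 6.1 p [554.1 -13.4 100.3] toolY ang 66.0 F [ 0.24 -0.2   0.6 ] op -0.1 q5 0.39
in tool: z 25.8 y 20.5
0 20.5 [ 0.0112 -0.0163] -0.61
5 20.5 [ 0.0103 -0.0136] -0.523
10 20.5 [ 0.0091 -0.0109] -0.436
15 20.5 [ 0.0077 -0.0084] -0.349
20 20.5 [ 0.006 -0.006] -0.261
25 20.5 [ 0.0042 -0.0038] -0.174
30 20.5 [ 0.0022 -0.0017] -0.087
35 20.5 [0.     0.0002] 0.0
40 20.5 [-0.0023  0.0019] 0.088
45 20.5 [-0.0048  0.0033] 0.175
50 20.5 [-0.0074  0.0046] 0.262
55 20.5 [-0.0101  0.0056] 0.349
60 20.5 [-0.0129  0.0064] 0.437
65 20.5 [-0.0157  0.0069] 0.524
70 20.5 [-0.0186  0.0072] 0.611
75 20.5 [-0.0215  0.0073] 0.699
78 20.5 [-0.0232  0.0072] 0.751
```

View pics/a4r.png

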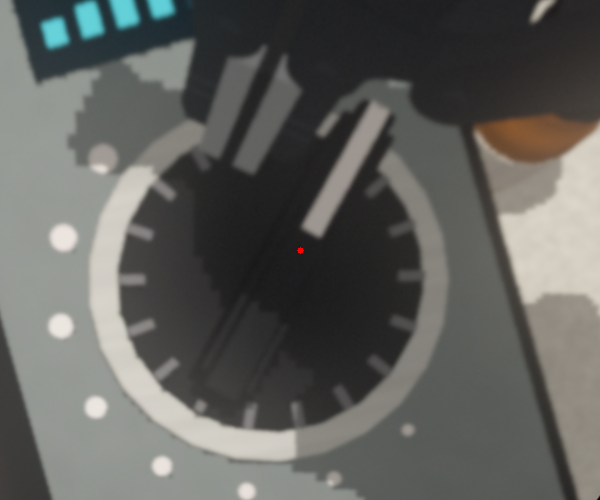

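The mark is now at about -28°, so the dial is in the second click. Next the third.

```bash
python3 -m crank '0 -0.0012 0.001 0.04 1; 0 -0.0023 0.0019 0.09 1; 0 -0.0036 0.0026 0.13 1; 0 -0.0048 0.0033 0.175 1; 0 -0.0061 0.004 0.22 1; 0 -0.0074 0.0046 0.26 1; 0 -0.0088 0.0051 0.305 1; 0 -0.0101 0.0056 0.35 1; 0 -0.0101 0.0056 0.35 1; 0 -0.0101 0.0056 0.35 1';  python3 st.py a5
```

```text
time_s: 7.15
ee_pos: [555.2, -24.9, 100.3]
tcp_rot: [0.656, 0.265, 0.656, -0.265]
ft_force: [0.2, -0.3, -0.0]
opening: -0.2
t 7.15 p [555.2 -24.9 100.3] toolY ang 46.0 F [ 0.17 -0.28 -0.05] op -0.2 q5 0.72
in tool: z 26.0 y 20.6
0 20.5 [ 0.0125 -0.0279] -0.96
5 20.5 [ 0.0125 -0.025 ] -0.873
10 20.5 [ 0.0123 -0.0221] -0.786
15 20.5 [ 0.0119 -0.0193] -0.699
20 20.5 [ 0.0111 -0.0165] -0.611
25 20.5 [ 0.0102 -0.0137] -0.524
30 20.5 [ 0.009  -0.0111] -0.437
35 20.5 [ 0.0076 -0.0086] -0.349
40 20.5 [ 0.006  -0.0062] -0.262
45 20.5 [ 0.0042 -0.0039] -0.175
50 20.5 [ 0.0021 -0.0019] -0.088
55 20.5 [-0.0001  0.    ] -0.0
60 20.5 [-0.0024  0.0017] 0.087
65 20.5 [-0.0049  0.0032] 0.174
70 20.5 [-0.0075  0.0044] 0.261
75 20.5 [-0.0102  0.0055] 0.349
78 20.5 [-0.0118  0.006 ] 0.401
```

View pics/a5r.png

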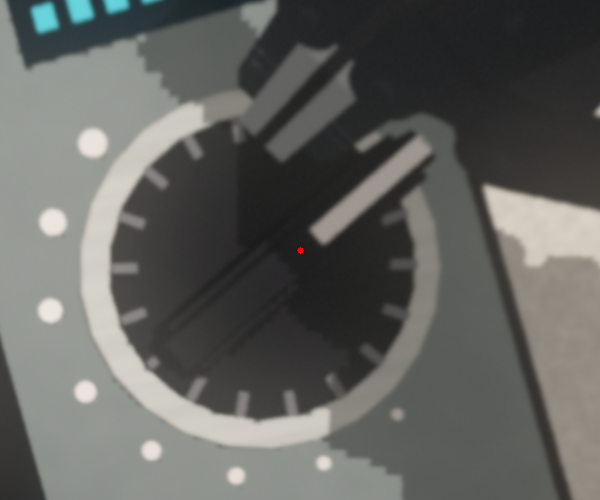

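View pics/a5.png

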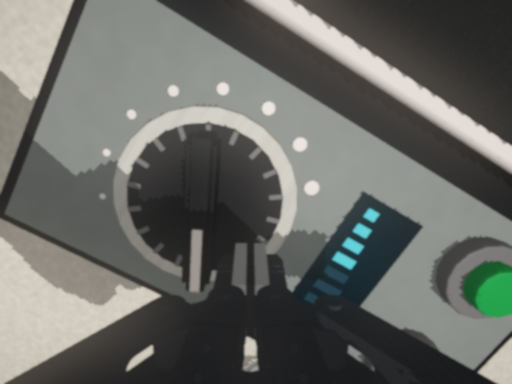

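The mark is at about -48°, so this is the third click. One more of the same.

```bash
python3 -m crank '0 -0.0012 0.001 0.04 1; 0 -0.0024 0.0017 0.09 1; 0 -0.0036 0.0025 0.13 1; 0 -0.0049 0.0032 0.175 1; 0 -0.0062 0.0038 0.22 1; 0 -0.0075 0.0044 0.26 1; 0 -0.0089 0.005 0.305 1; 0 -0.0102 0.0055 0.35 1; 0 -0.0102 0.0055 0.35 1; 0 -0.0102 0.0055 0.35 1';  python3 st.py a6
```

```text
time_s: 8.2
ee_pos: [552.0, -36.0, 100.3]
tcp_rot: [0.599, 0.375, 0.599, -0.375]
ft_force: [0.1, 0.7, -0.1]
opening: -0.2
t 8.2 p [552.  -36.  100.3] toolY ang 25.9 F [ 0.14  0.71 -0.07] op -0.2 q5 1.05
in tool: z 26.0 y 20.5
0 20.5 [ 0.0099 -0.0391] -1.31
5 20.5 [ 0.0109 -0.0364] -1.223
10 20.5 [ 0.0117 -0.0336] -1.136
15 20.5 [ 0.0123 -0.0308] -1.048
20 20.5 [ 0.0126 -0.0279] -0.961
25 20.5 [ 0.0126 -0.025 ] -0.874
30 20.5 [ 0.0124 -0.0221] -0.787
35 20.5 [ 0.0119 -0.0193] -0.699
40 20.5 [ 0.0112 -0.0165] -0.612
45 20.5 [ 0.0103 -0.0138] -0.525
50 20.5 [ 0.0091 -0.0111] -0.438
55 20.5 [ 0.0077 -0.0086] -0.35
60 20.5 [ 0.0061 -0.0062] -0.263
65 20.5 [ 0.0042 -0.004 ] -0.176
70 20.5 [ 0.0022 -0.0019] -0.089
75 20.5 [ 0. -0.] -0.001
78 20.5 [-0.0013  0.001 ] 0.051
```

View pics/a6r.png

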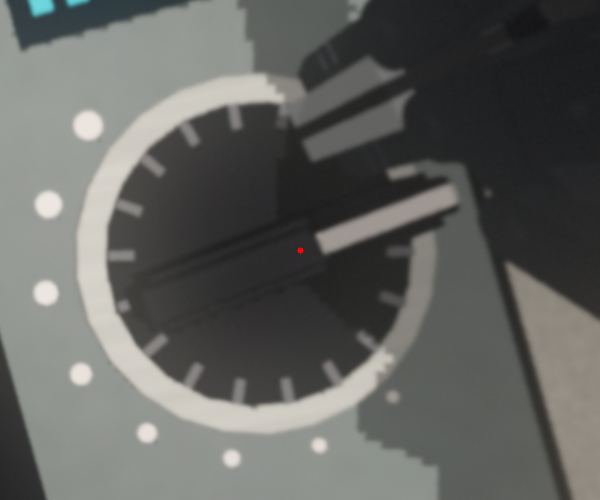

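View pics/a6.png

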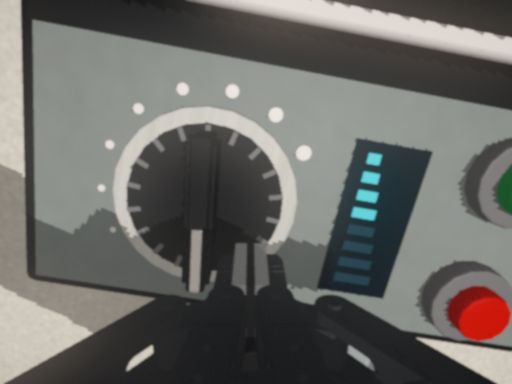

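The mark is at about -69°, roughly 80° from the start, so this is the fourth click. I'll back off the wing, lift and check.

```bash
python3 -m crank '0 0.004 0 0 1; 0 0.008 0 0 1; 0 0.01 0 0 1; -0.03 0.01 0 0 1; -0.06 0.01 0 0 1; -0.08 0.01 0 0 1; -0.08 0.01 0 0 1; -0.08 0.01 0 0 1';  python3 st.py a7 | head -2
python3 - <<'E'
from h import *
im,d=robot.read_camera('top'); save('top7',cv2.resize(im[140:280,180:300],None,fx=4.2,fy=4.2,interpolation=cv2.INTER_CUBIC))
E
```

```text
time_s: 9.05
ee_pos: [561.3, -31.6, 180.1]
tcp_rot: [0.599, 0.376, 0.599, -0.375]
ft_force: [0.1, 0.3, 0.1]
opening: 0.5
t 9.05 p [561.3 -31.6 180.1] toolY ang 25.9 F [0.07 0.26 0.13] op 0.5 q5 1.06
in tool: z 26.1 y 30.8
```

View pics/a7r.png

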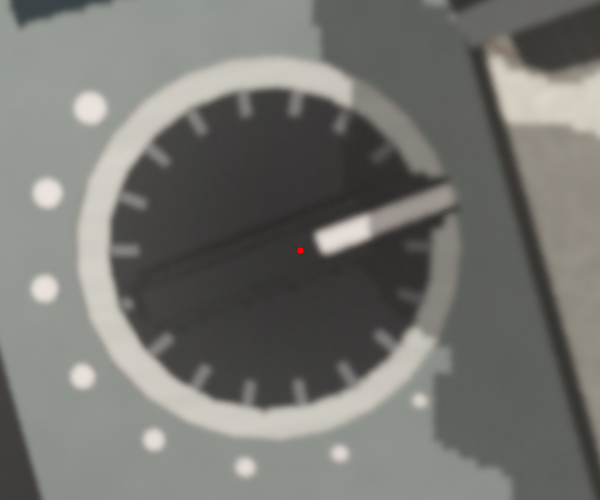

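View pics/a7.png

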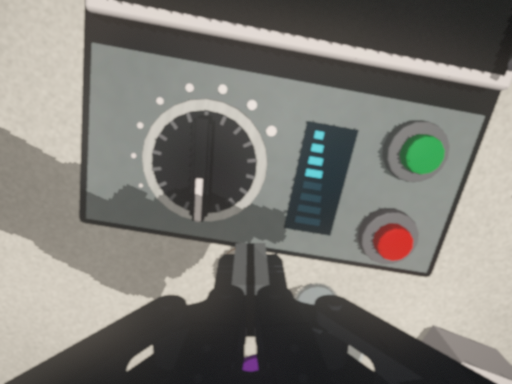

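View pics/top7.png

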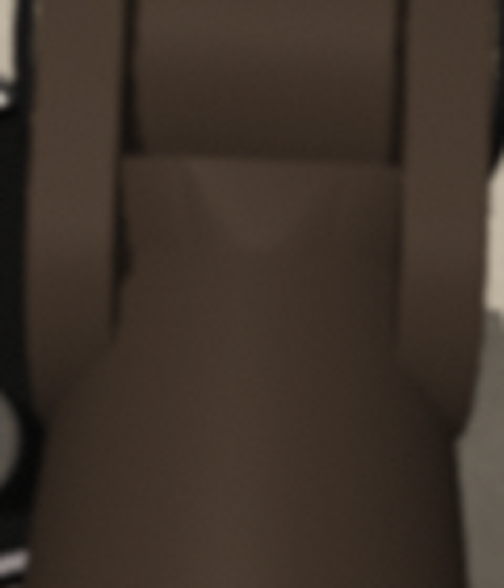

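```bash
python3 - <<'E'
from h import *
w=np.load('w_a7.npz'); im,R,p=w['im'],w['R'],w['p']
a=rectify(im,R,p,106,600,700,-60,90,4).astype(int); save('rect_keys',a.astype(np.uint8))
m=(a[...,1]>a[...,0]+50)&(a[...,1]>a[...,2]+30); v,u=np.nonzero(m); print('g',700-v.mean()/4,90-u.mean()/4,np.ptp(v)/4,np.ptp(u)/4)
m=(a[...,0]>a[...,1]+90); v,u=np.nonzero(m); print('r',700-v.mean()/4,90-u.mean()/4,np.ptp(v)/4,np.ptp(u)/4)
# top depth bottles
d=np.load('pics/top0d.npy'); m,f=cam('top'); Rc=np.array(m['R']);t=np.array(m['t'])
v,u=np.mgrid[0:384,0:512]; P=np.stack([(u-m['cx'])/f*d,(v-m['cy'])/f*d,d],-1); W=(P-t)@Rc
k=(d>0)&(W[...,2]>165)&(W[...,0]>380)&(W[...,1]<350)&(W[...,1]>-100)
n,l,st,c=cv2.connectedComponentsWithStats(k.astype(np.uint8))
for i in range(1,n):
    if st[i,4]<30: continue
    q=W[l==i]; print(i,st[i,4],q.min(0).round(),q.max(0).round(),q.mean(0).round())
G=np.array([646.5,48.3])
q=W[k]; dd=np.linalg.norm(q[:,:2]-G,axis=1); o=np.argsort(dd)[:5]; print('nearest >165 to green',dd[o].round(),q[o].round())
E
```

```text
g 646.7411010187799 48.76749110101878 25.75 24.75
r 664.4921419518378 -12.354024081115341 24.75 24.75
1 603 [548. 157. 165.] [596. 203. 240.] [569. 176. 217.]
2 588 [523. 234. 165.] [573. 284. 215.] [547. 255. 206.]
3 964 [436. 109. 165.] [503. 169. 248.] [470. 136. 222.]
4 1108 [406. 202. 165.] [474. 262. 249.] [441. 228. 220.]
nearest >165 to green [129. 129. 129. 129. 130.] [[581. 159. 166.]
 [582. 160. 169.]
 [587. 163. 165.]
 [584. 162. 171.]
 [578. 158. 167.]]
```

View pics/rect_keys.png

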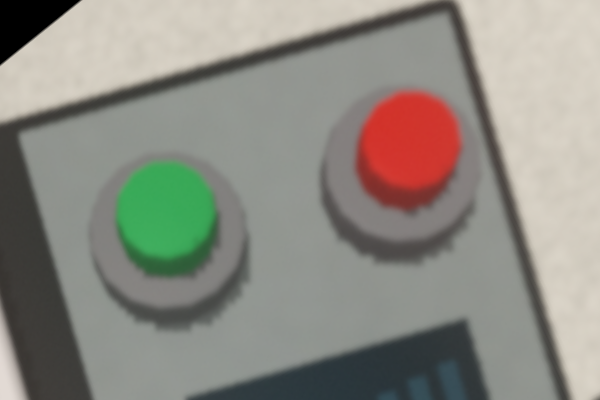

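```bash
python3 -m crank '0 0.04 -0.012 -0.15 1; 0 0.08 -0.025 -0.3 1; 0 0.112 -0.035 -0.45 1; 0 0.112 -0.035 -0.6 1; 0 0.112 -0.035 -0.75 1; 0 0.112 -0.035 -0.85 1; 0.03 0.112 -0.035 -0.85 1; 0.06 0.112 -0.035 -0.85 1; 0.06 0.112 -0.035 -0.85 1; 0.06 0.112 -0.035 -0.85 1';  python3 st.py a8 | head -1; python3 -c "
from h import *
print(delta([646.7,48.7,106]))"
```

```text
time_s: 10.15
ee_pos: [645.7, 48.6, 119.3]
tcp_rot: [0.7, 0.095, 0.702, -0.095]
ft_force: [0.1, -0.1, -0.1]
opening: -0.0
t 10.15 p [645.7  48.6 119.3] toolY ang 74.5 F [ 0.05 -0.09 -0.11] op -0.0 q5 0.34
[1.47450195e-02 9.96702200e-05 4.81324319e-05]
```

View pics/a8.png

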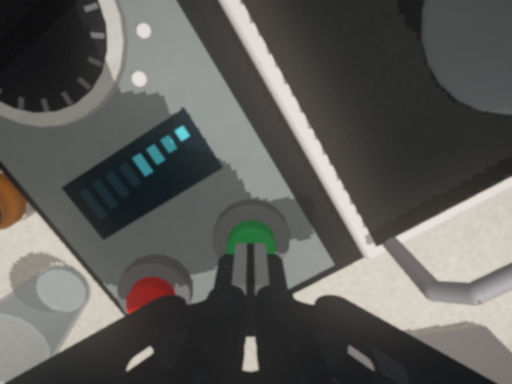

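The wrist view shows the shut fingertips at (250,245) centred on the green key, with the red key well aside at (150,295). I'll press in stages and read the force.

```bash
python3 -m crank '0.008 0 0 0 1; 0.013 0 0 0 1; 0.016 0 0 0 1; 0.019 0 0 0 1; 0.019 0 0 0 1; 0.019 0 0 0 1';  python3 st.py | head -1
```

```text
time_s: 10.8
ee_pos: [646.9, 48.6, 101.9]
tcp_rot: [0.701, 0.095, 0.7, -0.095]
ft_force: [0.0, -0.6, 4.4]
opening: -0.0
t 10.8 p [646.9  48.6 101.9] toolY ang 74.5 F [ 0.05 -0.64  4.44] op -0.0 q5 0.34
```

```bash
python3 -m crank '0.001 0 0 0 1; 0.002 0 0 0 1; 0.0025 0 0 0 1; 0.0025 0 0 0 1; 0.0025 0 0 0 1';  python3 st.py a9| head -1
```

```text
time_s: 11.3
ee_pos: [646.9, 48.7, 100.0]
tcp_rot: [0.701, 0.095, 0.7, -0.095]
ft_force: [-1.5, -0.2, 9.5]
opening: 0.1
t 11.3 p [646.9  48.7 100. ] toolY ang 74.5 F [-1.5  -0.19  9.54] op 0.1 q5 0.34
```

View pics/a9.png

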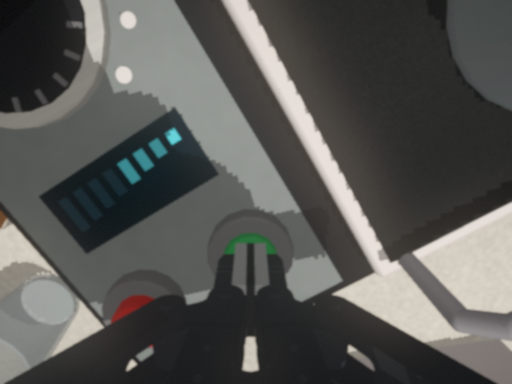

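```bash
python3 -m crank '0.001 0 0 0 1; 0.001 0 0 0 1; -0.01 0 0 0 1; -0.05 0 0 0 1; -0.1 0 0 0 1; -0.15 0 0 0 1; -0.17 0 -0.05 0 1; -0.17 0 -0.08 0 1; -0.17 0 -0.08 0 1; -0.17 0 -0.08 0 1';  python3 st.py b1| head -2; python3 - <<'E'
from h import *
im,d=robot.read_camera('scene'); save('sceneb',im)
im0=np.load('pics/scene0.npy'); c=np.hstack([im0[90:260,180:330],im[90:260,180:330]]); save('scenecmp',cv2.resize(c,None,fx=2.6,fy=2.6))
E
```

```text
time_s: 12.35
ee_pos: [569.1, 70.1, 268.9]
tcp_rot: [0.701, 0.095, 0.701, -0.095]
ft_force: [-0.4, 0.4, -0.2]
opening: -0.1
t 12.35 p [569.1  70.1 268.9] toolY ang 74.6 F [-0.37  0.45 -0.24] op -0.1 q5 0.39
in tool: z 20.8 y 100.9
```

View pics/b1.png

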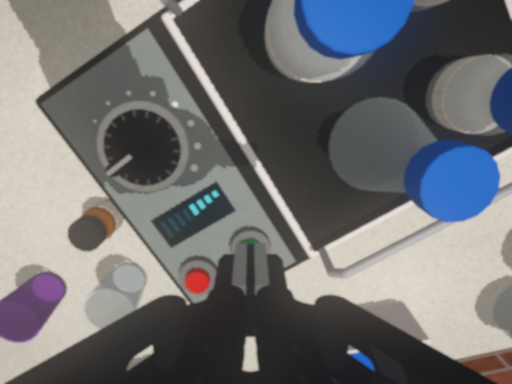

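View pics/b1r.png

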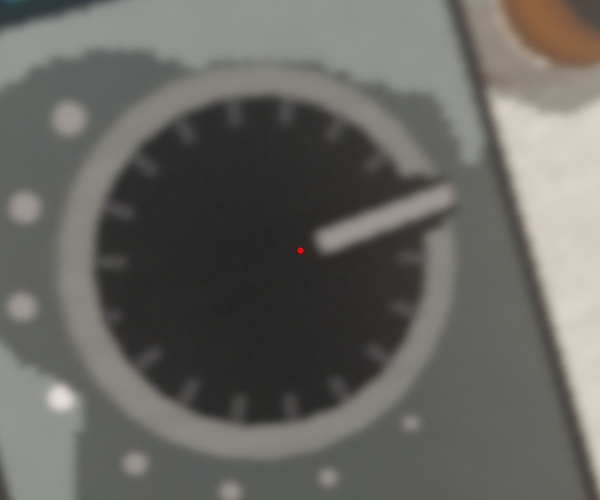

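View pics/scenecmp.png

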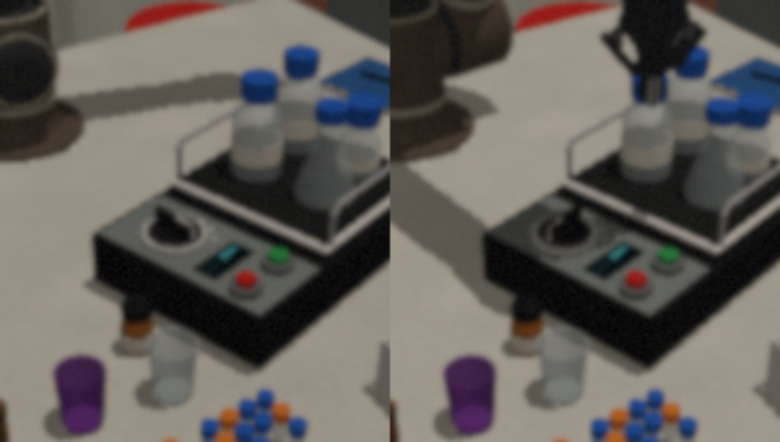

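The scene and wrist views show the dial at the fourth click (mark at about -69°), both keys up, and the bottles, flask, jar and beaker where they were. The arm is clear, so I'll hand it in.

```bash
python3 -c "
from h import *
print(robot.job_done())"
```

```text
the job is handed in; nothing more can be done
None
```

I turned the dial four clicks clockwise and pressed the green start key right down, then handed the job in at about 12.4 s. No verdict is reported.

- **Dial:** I pushed one side of the wing with the shut fingertips, one click at a time. After each click the wrist picture showed the mark about 20° further on. It ended near -69°, from about +10.5° at the start. That is about 80° of turn, and it read the same after I let go and again after the key press.
- **Start key:** I pressed it in stages. At about 6 mm down the force was 9.5 N, against roughly 5 N needed to bottom it. I held it there, pressed a millimetre further and lifted off.
- **Last checks:** Both keys looked up in the scene picture. The bottles, flask, jar and beaker looked unmoved, judged by eye against the first picture. The arm was clear with near-zero force.
- **Not checked:**
  - The tip box was outside the close-up comparison; the arm never came near it.
  - The one top-camera check was useless because the arm blocked the view, so I relied on the wrist and scene cameras.

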